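# Hold the angle gauge on its mark over a rough forming block

### The job

Slide the pendulum angle gauge out through the open end of its lipped keeper, then stand its foot on the high ridge of the uneven wooden forming block, centred on the ridge and with the dial square to it (pointer axis along the ridge). Rock the gauge on the ridge until its swinging pointer settles over the set mark on the dial. Finish while still holding it there in the gripper, pointer still on the mark and foot pressed lightly on the ridge; do not ram it down, and leave the other things on the bench alone.

Things in the scene. Friction and masses are not known exactly. Their poses are not given: they have to be found in the camera images.
- gauge: Loose pendulum angle gauge, 0.22 to 0.45 kg, 142 mm tall, upright in the keeper at the start. Origin: centre of its flat foot's underside; z up, y along the foot, x out of the white dial (pointer axis). Foot 40 (x) x 80 (y) x 8 mm high; neck 14 mm thick (x), 50 mm long (y); then a round dial case 92 mm across, 18 mm thick, centred 56 mm above the origin; handle on top
- gauge_grip (a point): Middle of the gauge's black handle block: 24 (x) x 30 (y) mm, from 98 to 142 mm above the gauge's origin, this point 122 mm above it. Gripped across the 24 mm (fingers closing along the gauge's x), the dial stays in view, and tilting the gripper about the closing line rocks the gauge
- pointer (a joint): Black pointer hanging freely like a pendulum from the dial's centre. Angle (rad) relative to the dial: 0 along the gauge's -z, positive when its tip is towards the gauge's +y. Gauge upright: 0. Rolling the gauge by a about its own +x axis (right hand) makes it read -a. Swings at about 3 Hz, settles in about a second
- mark (a joint): Set mark: dark tab 7 mm wide on the dial's lower rim, fixed during the job, 0.20 to 0.45 rad towards the gauge's +y (same zero and sense as the pointer's angle). The robot cannot shift it. Pointer on mark: both angles are equal
- pointer_tip (a point): Tip of the pointer, 38 mm from the centre of the dial
- mark_tip (a point): Point on the set mark, 38 mm from the centre of the dial, where the pointer's tip should be
- keeper: Fixed dark steel keeper, 66 (x) x 150 (y) x 21 mm. Origin: on the table under the middle of its lipped channel. Floor 6 mm thick, from y = -100 to +50 mm in its frame; the gauge stands on it. A stop closes the +y end; the way out is straight along its -y. At the start the gauge's origin is 0 to 8 mm to -y of the keeper's, its axes within 0.02 rad of the keeper's
- keeper_mouth (a point): Middle of the open end of the lipped part, on the floor, 25 mm to -y of the keeper's origin. Walls with inward lips stand from y = -25 to +25 mm: 46 mm between walls, 28 mm between lips, lip undersides 17 mm above the table, trapping the gauge's foot. The gauge can be lifted once its origin is 65 mm or more to -y of the keeper's origin
- stud: Fixed uneven forming block: wooden block on a 90 (x) x 120 (y) x 25 mm steel section offcut. Origin: centre of the underside, on the table. On top, parallel to its x, three rounded ridges 50 mm long: the high one at y = 0 (crest 75 mm above the table), lower ones at y = +32 mm (crest 51 mm) and y = -30 mm (crest 52 mm)
- stud_crest (a point): Middle of the crest of the high ridge, 75 mm above the table. The ridge's top is a half cylinder of radius 15 mm, its axis 60 mm above the table; the gauge's foot can rock on it by about 30 degrees either way. It is rigid
- wax_tin: Bystander: steel tin, 60 mm across, 60 mm high; origin under its centre
- tape_roll: Bystander: cardboard roll lying flat, 90 mm across, 24 mm high; origin under its centre
- hammer: Bystander: hammer lying at the far side
- wrench: Bystander: wrench lying close to the robot
- drum_sleeve: Bystander: black sanding sleeve standing on end, 68 mm across, 90 mm high; origin under its centre
- sheet_offcut: Bystander: flat aluminium sheet offcut, 100 x 160 x 6 mm
- brush: Bystander: hand brush lying on the right
Not all that is in view belongs to the job. Leave any orange or purple look-alike of the keeper alone.

How it is judged:
By the outcome, as a careful person would: the job done as asked, in the order asked, and still so for the second after the job is handed in, while the arm keeps its last pose, push and grip.
It also fails if it takes over 51 s, if anything falls off the work surface, if the arm or the gripper's body presses on something with over 40 N, if the wrist force passes 120 N, or if a joint passes its speed limit or range.

### The arm

A 6-joint arm with a two-finger parallel gripper is mounted at the origin on the work surface. World frame = base frame: x ahead of the robot, y to its left, z up, the work surface at z = 0. Lengths are in m, angles in degrees, forces in N, time in s.
With the tool pointing down it reaches from about 0.25 to 0.725 m from the base axis. Payload 9.7 kg.
Tool frame: the origin (TCP) lies midway between the tips of the shut fingers; the grasp point (between the pads) lies 19 mm behind it; x points along the fingers, y is the direction in which the jaws open and shut, and the axes are right-handed (so a half turn about x gives the same grasp; the last joint's range is limited). The gripper opens to 85 mm and grips with 20 to 120 N. Pads are 22 mm wide; open, the fingers measure 114 mm over their backs; the gripper's body (76 mm by 85 mm) begins 54 mm behind the grasp point. The pads swing forward as they close: fully open they stand 13 mm farther back than shut.
Start: joints at [0, 4.979, 10.078, 95.1, 0, 90], TCP at [0.55, -0, 0.231] pointing down, gripper open.
Joint ranges: [-179.16, 179.16], [-48.56, 103.87], [-65.8, 70.77], [-126.05, 130.52], [-82.76, 87.17], [-180, 180]. Speed limits (degrees/s): [127.2, 127.2, 147.25, 180, 180, 180].

### API

Orientations are given as [roll, pitch, yaw] about the fixed x, y, z axes, in that order (R = Rz(yaw) Ry(pitch) Rx(roll)).
In Python, from workcell import bot, cams gives the robot as it stands.
- The arm moves only by the tool apply_moves, never from a script. Its argument "commands" is a list of rows, each a list of 5 numbers: the shift along the tool's x, y, z in m, then the turn about the tool's x in rad, then the opening, from -1 (shut) to 1 (fully open). In form: [[tx, ty, tz, roll, hand], ...]. A call has 1 to 12 rows; each row is the pose to reach, as a shift and turn from the pose measured when the call began, along the tool's axes at that moment; what a row does not reach only later rows make up. A row lasts 1/10 s, in which the tool goes at most 50 mm and 8.59 degrees, less where a joint would pass 70% of its speed; a pose out of reach is approached as far as the arm can. A call with a gripper value outside its range is refused whole. The fingers move at their own pace and stop on an object; "newtons" is the grip in N (left out, the last holds). Time passes only in rows, so rows that repeat a pose let the fingers close. It gives the time, the measured TCP pose, the force and the opening at its end, in the units of the state.
- bot.get_obs(): the state, without advancing time (a new reading comes with each control period).
- cams.camera(name): name is "scene" or "side" or "wrist"; returns a dict with "frame" (400x640x3 uint8, blue, green, red), "depth" (400x640 float32, m along the optical axis (not along the pixel's ray), 0 where there is no reading), "camera_matrix" (3x3 intrinsics, pixels), "R" (3x3) and "t" (3): a world point X has camera coordinates R X + t; the wrist camera has in their place "mount" (4x4, takes a point from camera to tool coordinates, whose origin is the TCP and whose axes are the tool frame's). Camera axes: x right, y down, z forward; pixel columns grow to the right and rows downward; lengths in m; the calibration is good to about 2 mm. A picture is of the moment at which its call begins: read the wrist's pose just before it.
- bot.job_done(): hands the job in, once; it reports no verdict.
Trained networks look in the newest picture that a camera, given by its name, has taken for a name from the list of things; names that differ only in an ending like _2 or _b are one class to them, and where a whole thing is asked for, a point or a joint stands for the part that bears it (a point fixed in the world has none). Each returns a list of dicts, best first, with "confidence" (0 to 1); they miss things now and then, are a little off and sometimes report something else, mostly with a low value. They report only what shows in the picture. A call takes as long as a camera call. They do not tell look-alikes from the thing itself.
- cams.spot_in(name, camera): "rect" ([left, top, right, bottom] in pixels, round what is visible of it).
The state is a dict: "time": time; "q": joint angles; "qd": joint speeds; "joint_efforts": joint torques, N m; "ee_pos": TCP position; "tcp_rot": TCP orientation; "wrist_force": force on the tool from outside, world axes, zero at the start; "torque": the same for the moment, N m; "opening": finger opening in m.
Only numpy, scipy, OpenCV 4.12 (cv2) and the standard library are available. Lean on these libraries where they do the work, as an engineer would, in place of code of your own. Each camera call takes 0.05 s, during which the arm holds its last target. There are 200 camera calls.

## Working session

There is one attempt and no reset: what is moved stays moved. The work goes in short steps, Python scripts to look and compute and a tool call to move; the robot and the scene stay as the last step left them, time stands still between calls to the robot, and variables do not carry over. Pictures are saved under pics/ and viewed, about 8 in all and at most 12, crops included, and the job is handed in when it is done.

Besides the shell and the picture viewer there is one more tool, called after "Request:" by a JSON object that holds its "method" and its "body". apply_moves: Moves the arm, as the interface text tells. Its arguments: {"type":"object","properties":{"commands":{"type":"array"},"newtons":{"type":"number"}},"required":["commands"]}

```bash
mkdir -p pics; ls
cat > h.py <<'E'
import numpy as np, cv2
from workcell import bot, cams
from scipy.spatial.transform import Rotation as Rn
def tool():
    o=bot.get_obs(); T=np.eye(4); T[:3,:3]=Rn.from_euler('xyz',o['tcp_rot'],degrees=True).as_matrix(); T[:3,3]=o['ee_pos']; return T
def shot(n):
    T=tool(); c=cams.camera(n)
    if n=='wrist': M=T@c['mount']
    else:
        M=np.eye(4); M[:3,:3]=c['R'].T; M[:3,3]=-c['R'].T@c['t']
    c['M']=M; return c
def cloud(c):
    K=c['camera_matrix']; d=c['depth']; v,u=np.indices(d.shape)
    P=np.stack([(u-K[0,2])/K[0,0]*d,(v-K[1,2])/K[1,1]*d,d],-1)
    P=P@c['M'][:3,:3].T+c['M'][:3,3]; P[d==0]=np.nan; return P
def proj(c,X):
    p=(np.asarray(X)-c['M'][:3,3])@c['M'][:3,:3]; q=p@c['camera_matrix'].T; return q[...,:2]/q[...,2:]
def ray(c,uv,axis_pt,n):  # intersect pixel ray with plane
    K=c['camera_matrix']; d=c['M'][:3,:3]@np.linalg.inv(K)@np.array([uv[0],uv[1],1.]); o=c['M'][:3,3]
    return o+d*np.dot(np.asarray(axis_pt)-o,n)/np.dot(d,n)
E
python3 - <<'E'
from h import *
print(bot.get_obs())
for n in ['scene','side']:
    c=shot(n); cv2.imwrite(f'pics/{n}0.png',c['frame']); P=cloud(c); print(n,c['M'].round(3).tolist(),c['camera_matrix'].tolist())
    np.save(f'{n}P.npy',P)
    for t in ['gauge','keeper','stud','gauge_grip','pointer','mark','wax_tin','drum_sleeve','tape_roll']:
        for r in cams.spot_in(t,n)[:3]:
            l,tp,R,b=map(int,r['rect']); q=P[tp:b+1,l:R+1].reshape(-1,3); print(t,r['rect'],round(r['confidence'],2),np.nanmedian(q,0).round(3),np.nanmax(q[:,2]).round(3) if len(q) else '')
E
```

```text
pics
{'time': 0.0, 'q': array([-6.55060619e-04,  5.01125012e+00,  1.00340487e+01,  9.50979206e+01,
        1.15266631e-03,  9.00013868e+01]), 'qd': array([-0.03562327,  0.06571153, -0.00533897, -0.05023605, -0.06269293,
       -0.047941  ]), 'joint_efforts': array([ 7.68234549e-04, -5.20392072e+01,  4.64802504e+01,  1.63646933e-02,
        2.23589603e-05, -6.77332673e-05]), 'ee_pos': array([ 5.49780578e-01, -5.52042535e-07,  2.30577984e-01]), 'tcp_rot': array([-90.87768499,  89.92486909, 179.12027237]), 'wrist_force': array([-0.01107182,  0.34718317,  1.04593085]), 'torque': array([-0.02191225,  0.02876455,  0.0724992 ]), 'opening': 0.08544814122637777}
scene [[0.267, 0.836, -0.479, 1.111], [0.964, -0.233, 0.13, -0.158], [-0.003, -0.496, -0.868, 1.133], [0.0, 0.0, 0.0, 1.0]] [[378.1534531626762, 0.0, 321.76814840830974], [0.0, 378.1534531626762, 207.67580736651502], [0.0, 0.0, 1.0]]
gauge [283.3, 180.6, 325.6, 188.9] 0.73 [ 0.378 -0.023  0.003] 0.343
gauge [310.2, 193.9, 327.5, 213.4] 0.6 [ 0.498 -0.005  0.056] 0.315
gauge [370.1, 181.9, 399.5, 219.1] 0.57 [0.558 0.213 0.015] 0.151
k
[... 1387 characters left out ...]
04] 0.025
stud [318.3, 173.3, 353.2, 205.0] 0.73 [ 0.534 -0.168  0.023] 0.076
stud [300.8, 231.5, 322.9, 285.3] 0.16 [0.55  0.219 0.018] 0.15
gauge_grip [305.0, 228.9, 321.0, 286.2] 0.77 [0.547 0.223 0.024] 0.15
pointer [374.3, 211.2, 393.0, 250.8] 0.44 [ 0.377 -0.011  0.   ] 0.011
pointer [301.0, 228.4, 324.3, 287.0] 0.23 [0.548 0.215 0.017] 0.15
mark [195.0, 213.9, 252.2, 280.5] 0.55 [ 0.813  0.122 -0.   ] 0.029
wax_tin [334.6, 207.9, 357.0, 240.3] 0.85 [0.485 0.023 0.022] 0.063
drum_sleeve [250.6, 182.4, 272.9, 221.8] 0.64 [ 0.746 -0.035  0.048] 0.093
tape_roll [279.5, 208.7, 311.3, 237.8] 0.73 [0.636 0.001 0.009] 0.149
tape_roll [295.5, 251.7, 328.6, 294.5] 0.64 [0.545 0.229 0.008] 0.104
```

Run:
```python
from h import *
a=cv2.imread('pics/scene0.png')[110:310,220:470]; b=cv2.imread('pics/side0.png')[150:375,180:430]
a=cv2.resize(a,(400,320),interpolation=3);b=cv2.resize(b,(400,360),interpolation=3)
o=np.zeros((360,800,3),np.uint8);o[:320,:400]=a;o[:,400:]=b
cv2.imwrite('pics/v1.png',o)
for n in ['scene','side']:
    P=np.load(n+'P.npy').reshape(-1,3)
    k=P[(abs(P[:,0]-.54)<.12)&(abs(P[:,1]-.21)<.12)]
    for lo,hi in [(.016,.026),(.135,.16),(.11,.135)]:
        q=k[(k[:,2]>lo)&(k[:,2]<hi)]
        if len(q)>5: print(n,lo,len(q),q.mean(0).round(4),cv2.minAreaRect(q[:,:2].astype(np.float32)*1000))
    k=P[(abs(P[:,0]-.53)<.12)&(abs(P[:,1]+.18)<.12)]
    for lo,hi in [(.018,.03),(.066,.08),(.04,.054)]:
        q=k[(k[:,2]>lo)&(k[:,2]<hi)]
        if len(q)>5: print(n,'stud',lo,len(q),q.mean(0).round(4),cv2.minAreaRect(q[:,:2].astype(np.float32)*1000))
```

```text
scene 0.016 106 [0.5677 0.2172 0.0201] ((562.3633422851562, 216.05224609375), (94.80844116210938, 41.346614837646484), 86.46025085449219)
scene 0.135 81 [0.553  0.2071 0.1456] ((551.389892578125, 207.45599365234375), (24.270084381103516, 30.120685577392578), 1.4431875944137573)
scene 0.11 48 [0.5578 0.2038 0.1226] ((557.1336059570312, 204.17787170410156), (35.33072280883789, 18.06523323059082), 56.08509826660156)
scene stud 0.018 448 [ 0.5484 -0.1839  0.0244] ((535.2039794921875, -184.2413330078125), (119.83855438232422, 92.63151550292969), 81.92506408691406)
scene stud 0.066 121 [ 0.5349 -0.1837  0.072 ] ((533.7158813476562, -183.92674255371094), (27.70128059387207, 51.47341537475586), 81.97003173828125)
scene stud 0.04 277 [ 0.5376 -0.1829  0.0468] ((534.819091796875, -184.0538787841797), (89.41159057617188, 53.08934783935547), 82.6881332397461)
side 0.016 246 [0.5469 0.225  0.0196] ((547.4684448242188, 225.34066772460938), (59.69152069091797, 77.93324279785156), 5.809802532196045)
side 0.135 116 [0.5482 0.2158 0.1445] ((549.086181640625, 211.16207885742188), (23.68393898010254, 32.78389358520508), 8.061452865600586)
side 0.11 86 [0.5466 0.2238 0.1224] ((547.7115478515625, 223.26565551757812), (23.68195915222168, 8.819700241088867), 5.022393703460693)
side stud 0.018 330 [ 0.5274 -0.1586  0.0239] ((532.1404418945312, -180.29611206054688), (124.30355834960938, 89.74691772460938), 82.12728881835938)
side stud 0.066 82 [ 0.5319 -0.1766  0.0715] ((532.360107421875, -178.01649475097656), (27.125268936157227, 50.40636444091797), 81.60397338867188)
side stud 0.04 155 [ 0.5326 -0.1574  0.0469] ((532.6202392578125, -177.5186767578125), (90.27249145507812, 50.566551208496094), 81.5611801147461)
```

View pics/v1.png

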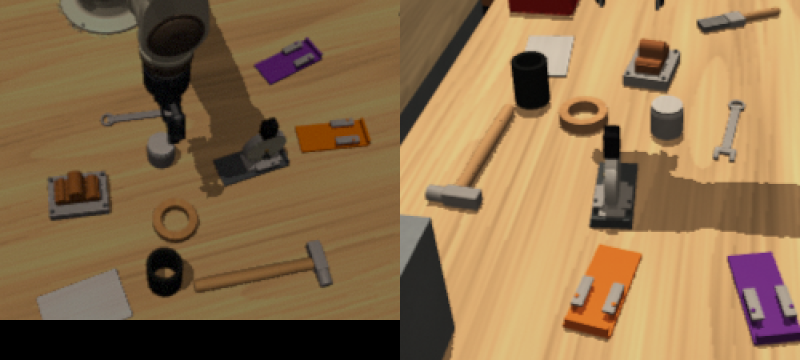

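The real keeper is the dark one at about (0.55, 0.21), with the gauge's dial facing +x. In the left view it shows at pixel (250,160), with its floor running out to the left (−y). The forming block is at about (0.533, -0.181) with its ridge at about -8°. The orange and purple keepers are decoys. Next I'll take a closer look with the wrist camera.

Run:
```python
from h import *
print(tool().round(3)); c=shot('wrist'); print(c['mount'].round(3))
```

```text
[[-0.     1.    -0.     0.55 ]
 [ 0.    -0.    -1.     0.   ]
 [-1.    -0.    -0.     0.231]
 [ 0.     0.     0.     1.   ]]
[[ 0.    -0.327  0.945 -0.143]
 [ 1.     0.001  0.     0.   ]
 [-0.001  0.945  0.327 -0.083]
 [ 0.     0.     0.     1.   ]]
```

Request:
{"method": "apply_moves", "body": {"commands": [[0.0,0.05,-0.05,0.14,1],[0.0,0.09,-0.1,0.28,1],[0.02,0.12,-0.15,0.42,1],[0.04,0.12,-0.19,0.56,1],[0.05,0.12,-0.21,0.7,1],[0.05,0.12,-0.21,0.75,1]]}}

```text
time: 1.65
ee_pos: [0.6694, 0.2147, 0.1767]
tcp_rot: [-41.1, 89.7, -174.1]
wrist_force: [-0.6, -0.9, -0.8]
opening: 0.0856
```

Run:
```python
from h import *
o=bot.get_obs();print(o['time'],o['q'].round(1)); print(tool().round(3))
```

```text
1.65 [1.780e+01 2.690e+01 3.080e+01 9.420e+01 1.000e-01 1.508e+02]
[[-0.005  0.731 -0.683  0.669]
 [-0.    -0.683 -0.731  0.215]
 [-1.    -0.003  0.004  0.177]
 [ 0.     0.     0.     1.   ]]
```

Request:
{"method": "apply_moves", "body": {"commands": [[0.0,-0.02,-0.015,0.14,1],[0.0,-0.043,-0.028,0.28,1],[0.0,-0.043,-0.028,0.28,1],[0.0,-0.043,-0.028,0.28,1]]}}

```text
time: 2.05
ee_pos: [0.657, 0.2648, 0.1766]
tcp_rot: [-21.2, 89.7, -170.1]
wrist_force: [-0.2, -0.1, -0.3]
opening: 0.0854
```

Run:
```python
from h import *
o=bot.get_obs();print(o['time'],o['q'].round(1)); print(tool().round(3))
c=shot('wrist'); print(c['camera_matrix'])
cv2.imwrite('pics/w1.png',c['frame']); np.savez('w1.npz',**{k:c[k] for k in ['frame','depth','camera_matrix','M']})
print(proj(c,np.array([[.55,.21,.062],[.55,.21,.128],[.6,.21,.006]])))
for t in ['gauge','pointer','mark','gauge_grip','keeper']: print(t,cams.spot_in(t,'wrist')[:2])
```

```text
2.05 [2.190e+01 2.780e+01 3.200e+01 9.450e+01 1.000e-01 1.708e+02]
[[-0.005  0.517 -0.856  0.657]
 [-0.001 -0.856 -0.517  0.265]
 [-1.    -0.002  0.005  0.177]
 [ 0.     0.     0.     1.   ]]
[[354.23809584   0.         324.95913979]
 [  0.         354.23809584 201.71171695]
 [  0.           0.           1.        ]]
[[314.42226416 324.75487085]
 [311.71124414 386.81051633]
 [341.89180001 251.36127792]]
gauge [{'rect': [263.6, 257.7, 370.2, 395.9], 'confidence': 0.74}, {'rect': [618.9, 232.8, 640.0, 294.1], 'confidence': 0.74}]
pointer [{'rect': [315.5, 291.7, 328.4, 320.0], 'confidence': 0.69}, {'rect': [494.5, 281.6, 592.5, 349.2], 'confidence': 0.67}]
mark [{'rect': [304.4, 282.2, 315.6, 292.4], 'confidence': 0.56}]
gauge_grip [{'rect': [263.3, 260.2, 368.1, 394.0], 'confidence': 0.89}]
keeper [{'rect': [60.9, 141.9, 240.2, 283.7], 'confidence': 0.87}, {'rect': [17.2, 334.3, 71.4, 395.4], 'confidence': 0.68}]
```

View pics/w1.png

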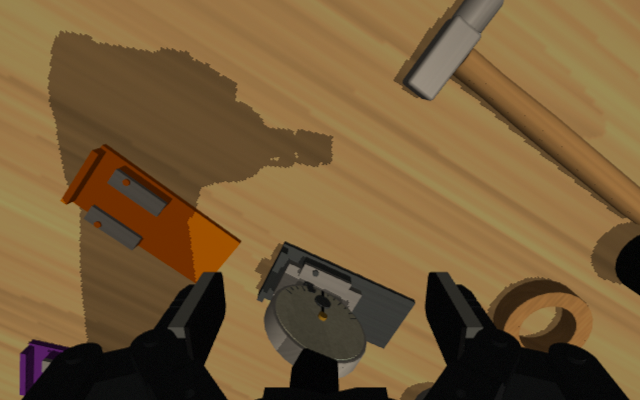

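The wrist view shows the dial face-on between the fingers. The hub is near (322,316), the pointer tip near (323,290) and the mark near (310,287). I'll fit the dial plane and measure from there.

Run:
```python
from h import *
c=dict(np.load('w1.npz')); P=cloud(c)
cr=c['frame'][255:400,235:400]; cv2.imwrite('pics/w1c.png',cv2.resize(cr,None,fx=4,fy=4,interpolation=2))
# dial points
q=P[262:360,262:372].reshape(-1,3); q=q[(q[:,2]>.025)&(q[:,2]<.10)&(q[:,0]>.5)]
# iterative plane n=(cos,sin,0)
th=np.radians(5)
for i in range(12):
    n=np.array([np.cos(th),np.sin(th),0]); d=q@n; h=np.percentile(d,70); 
    k=abs(d-np.median(d[d>h-.004]))<.0025; s=q[k]; A=np.c_[s[:,1],s[:,2],np.ones(len(s))]; co=np.linalg.lstsq(A,s[:,0],rcond=None)[0]
    th=np.arctan2(-co[0],1)
print('dial yaw',np.degrees(th),'tilt',co[1],len(s),s.mean(0),(s@n).mean(),(s@n).std())
t=np.array([-np.sin(th),np.cos(th),0]); print('extent y',(s@t).min(),(s@t).max(),'z',s[:,2].min(),s[:,2].max())
# pixel -> plane
p0=s.mean(0); nn=np.array([np.cos(th),np.sin(th),0])
for name,uv in dict(hub=(322,316.5),ptip=(323,291),mark=(310,287.2)).items():
    X=ray(c,uv,p0,nn); print(name,X.round(4),'y',round(X@t,4))
# handle top
q=P[300:,240:400].reshape(-1,3); q=q[(q[:,2]>.14)&(q[:,2]<.156)&(abs(q[:,0]-.55)<.04)&(abs(q[:,1]-.21)<.05)]
if len(q)>5: print('handle',len(q),q.mean(0),cv2.minAreaRect(q[:,:2].astype(np.float32)*1000))
# keeper floor/lips
q=P[230:350,250:420].reshape(-1,3)
for lo,hi in[(.004,.009),(.018,.024)]:
    k=q[(q[:,2]>lo)&(q[:,2]<hi)&(abs(q[:,0]-.55)<.08)&(abs(q[:,1]-.2)<.12)]; print(lo,len(k),cv2.minAreaRect(k[:,:2].astype(np.float32)*1000))
```

```text
dial yaw 4.627154203798553 tilt -0.0030700502203823143 4477 [0.55861241 0.21156643 0.06825569] 0.5738591024373594 0.0005415731035202713
extent y 0.11874715262120132 0.20959075243243927 z 0.02507830783434134 0.09999650822752229
hub [0.5589 0.2076 0.0591] y 0.1619
ptip [0.559  0.2069 0.0192] y 0.1612
mark [0.5579 0.221  0.0223] y 0.1752
handle 77 [0.56066584 0.21734754 0.14144549] ((560.8185424804688, 215.56689453125), (3.0438027381896973, 18.374502182006836), 10.382657051086426)
0.004 3416 ((551.2601318359375, 186.33815002441406), (67.5799789428711, 150.6695098876953), 4.357664108276367)
0.018 1215 ((548.7323608398438, 222.9913330078125), (60.50641632080078, 76.99866485595703), 4.329711437225342)
```

View pics/w1c.png

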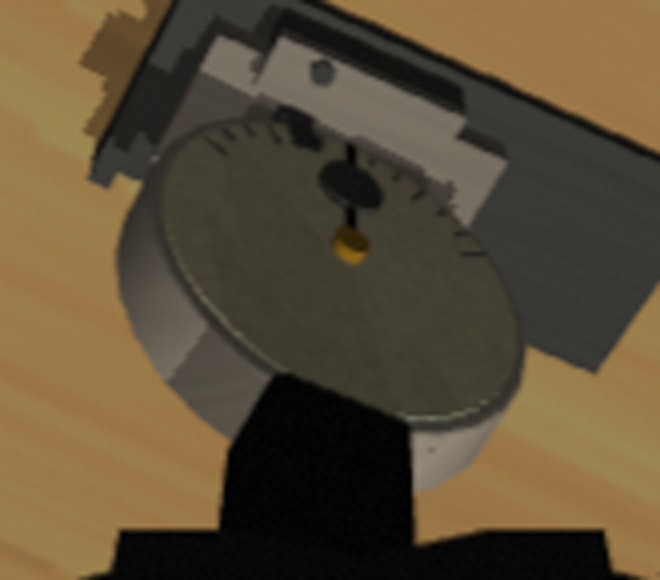

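Run:
```python
from h import *
c=dict(np.load('w1.npz')); P=cloud(c); th=np.radians(4.63); n=np.array([np.cos(th),np.sin(th),0]); t=np.array([-n[1],n[0],0])
D=(P@n-.57386)*1000; np.set_printoptions(linewidth=200)
print(c['frame'].mean(2)[280:296,302:330].astype(int)); print(D[280:296,302:330].round(0))
g=c['frame'].mean(2)
m=np.zeros(g.shape,bool); m[281:294,303:318]=1; m&=(g<40)&(abs(D)<7)
v,u=np.nonzero(m); uv=np.array([u.mean(),v.mean()]); print(m.sum(),uv,np.nanmedian(D[m]))
for d in [0,1,2,3]:
    X=ray(c,uv,n*(.57386+d/1000),n); y=X@t-.1640; z=.062-X[2]; print(d,np.arctan2(y,z),np.hypot(y,z))
```

```text
[[ 67  72  76  91 106 109 109 108 108 108 109 109 110 111 112 112 112 112 112 112 112 113 113 113 113 112 112 111]
 [ 64  66  50  44  54  64  82 101 109 108 109 108 108 108 109 110 112 112 112 112 112 112 112 112 113 113 112 113]
 [ 51  51  38  19  19  23  35  54  80 101 109 109 108 108 108 108 109 110 110 111 112 112 112 113 113 112 113 113]
 [ 43  34  24  28  28  21  20  21  35  54  79 101 109 109 107 107 108 107 109 110 110 111 111 112 112 113 112 113]
 [ 38  28  23  28  30  23  21  25  22  22  37  64  96 110 109 109 108 108 107 108 108 109 111 110 111 111 112 112]
 [ 44  38  35  33  27  20  17  20  20  20  21  46  69  98 110 109 108 109 107 108 107 107 108 109 110 111 111 111]
 [ 40  49  54  50  42  26  18  16  17  17  25  51  64  73  78  97 110 109 109 108 108 107 107 107 107 108 109 110]
 [ 42  47  58  56  49  29  17  15  17  18  18  35  48  56  62  72  78  97 110 110 109 109 108 108 107 106 106 107]
 [ 47  40  52  57  56  39  19  18  16  16  19  28  40  48  50  55  62  72  78  97 111 110 105 105 108 108 107 107]
 [ 55  42  36  51  59  49  28  17  16  17  15  20  26  36  48  53
[... 2094 characters left out ...]
. -2. -2. -1. -1. -0.  0.]
 [ 0. -0.  1. -0. -0. -0.  0. -0. -0.  1.  1.  1.  1.  1.  0. -0. -0.  0. -0.  4.  3.  4.  0. -1. -1. -2. -2. -1.]
 [-0.  1.  0. -0.  0.  1.  0. -0. -0. -0.  0.  0.  0. -1. -1. -0. -0.  0. -0.  3.  3.  3.  0.  0. -0. -2. -2. -2.]
 [ 1. -0.  0.  0.  0.  0. nan -0. -0.  1.  0.  1.  0.  0.  1.  1. -0.  0. -0.  3.  4.  3. -0. -0. -0.  0. -0. -2.]
 [-0.  0.  0. -0.  1.  0.  0. -0.  0. -0.  1.  1.  0.  1.  5.  4.  3.  4.  4.  5.  4.  4.  0.  0. -0.  1.  0.  0.]]
79 [309.17721519 286.7721519 ] 1.26421813637001
0 0.29448894771723705 0.0416826843893829
1 0.3160842732320238 0.04021470617343341
2 0.33930413655848635 0.03876689745863433
3 0.3643109194637548 0.03734160435443231
```

Request:
{"method": "apply_moves", "body": {"commands": [[0,-0.002,0.03,-0.14,1],[0,-0.004,0.06,-0.28,1],[0,-0.006,0.09,-0.42,1],[0,-0.008,0.12,-0.56,1],[0,-0.008,0.1206,-0.7,1],[0,-0.008,0.1206,-0.84,1],[0,-0.008,0.1206,-0.98,1],[0,-0.008,0.1206,-1.109,1],[0,-0.008,0.1206,-1.109,1],[0,-0.008,0.1206,-1.109,1]]}}

```text
time: 3.35
ee_pos: [0.5499, 0.2082, 0.1776]
tcp_rot: [-88.7, 89.7, -174.5]
wrist_force: [0.1, -0.1, 0.6]
opening: 0.0856
```

Run:
```python
from h import *
o=bot.get_obs();print(o['time'],o['q'].round(1)); print(tool().round(4))
c=shot('wrist'); P=cloud(c); np.savez('w2.npz',**{k:c[k] for k in ['frame','depth','camera_matrix','M']})
print(proj(c,np.array([[.55,.209,.148]])))
q=P.reshape(-1,3); q=q[(q[:,2]>.143)&(q[:,2]<.154)&(abs(q[:,0]-.55)<.03)&(abs(q[:,1]-.21)<.04)]
print(len(q),q.mean(0),cv2.minAreaRect(q[:,:2].astype(np.float32)*1000))
for s in cams.spot_in('gauge_grip','wrist')[:2]: print(s)
```

```text
3.35 [2.070e+01 9.700e+00 9.300e+00 8.990e+01 1.000e-01 1.065e+02]
[[-4.400e-03  9.973e-01  7.330e-02  5.499e-01]
 [-4.000e-04  7.330e-02 -9.973e-01  2.082e-01]
 [-1.000e+00 -4.400e-03  1.000e-04  1.776e-01]
 [ 0.000e+00  0.000e+00  0.000e+00  1.000e+00]]
[[325.11131292 242.05691427]]
2277 [0.5489535  0.21061753 0.14811613] ((548.8660888671875, 209.27896118164062), (23.912378311157227, 30.02911949157715), 5.197192192077637)
{'rect': [303.1, 130.2, 349.3, 266.8], 'confidence': 0.58}
{'rect': [135.3, 283.4, 172.9, 335.3], 'confidence': 0.31}
```

Request:
{"method": "apply_moves", "body": {"commands": [[0.02,-0.0007,-0.001,-0.01,1],[0.04,-0.0007,-0.001,-0.01,1],[0.06,-0.0007,-0.001,-0.01,1],[0.07,-0.0007,-0.001,-0.01,1],[0.07,-0.0007,-0.001,-0.01,1],[0.07,-0.0007,-0.001,-0.01,-1],[0.07,-0.0007,-0.001,-0.01,-1],[0.07,-0.0007,-0.001,-0.01,-1],[0.07,-0.0007,-0.001,-0.01,-1],[0.07,-0.0007,-0.001,-0.01,-1],[0.07,-0.0007,-0.001,-0.01,-1],[0.07,-0.0007,-0.001,-0.01,-1]], "newtons": 30}}

```text
time: 4.65
ee_pos: [0.5491, 0.2094, 0.1081]
tcp_rot: [-93.7, 89.8, -178.9]
wrist_force: [0.1, -0.4, 5.9]
opening: 0.0237
```

Request:
{"method": "apply_moves", "body": {"commands": [[-0.001,0,0.0,0,-1],[-0.001,0,0.01,0,-1],[-0.001,0,0.02,0,-1],[-0.001,0,0.03,0,-1],[-0.001,0,0.04,0,-1],[-0.001,0,0.05,0,-1],[-0.001,0,0.06,0,-1],[-0.001,0,0.07,0,-1],[-0.001,0,0.078,0,-1],[-0.001,0,0.078,0,-1]]}}

```text
time: 5.65
ee_pos: [0.5558, 0.1306, 0.1092]
tcp_rot: [-90.4, 89.8, -175.6]
wrist_force: [0.0, -0.3, -3.4]
opening: 0.0236
```

Run:
```python
from h import *
o=bot.get_obs();print(o['time'],o['q'].round(1),o['wrist_force'],o['opening']); print(tool().round(4))
a=shot('scene');P=cloud(a)
q=P.reshape(-1,3); q=q[(q[:,2]>.05)&(q[:,2]<.1)&(abs(q[:,0]-.555)<.03)&(abs(q[:,1]-.13)<.06)]
print(len(q),q.mean(0),q.min(0),q.max(0))
c=shot('wrist'); cv2.imwrite('pics/slid.png',c['frame'])
```

```text
5.65 [13.2  7.3 -0.8 82.   0.  98.4] [ 0.02184795 -0.25295476 -3.44889904] 0.023550102630913273
[[-3.400e-03  9.965e-01  8.310e-02  5.558e-01]
 [-3.000e-04  8.310e-02 -9.965e-01  1.306e-01]
 [-1.000e+00 -3.400e-03 -0.000e+00  1.092e-01]
 [ 0.000e+00  0.000e+00  0.000e+00  1.000e+00]]
201 [0.56489739 0.12063098 0.07487114] [0.55047908 0.08364693 0.05007473] [0.57206588 0.17477284 0.09999135]
```

View pics/slid.png

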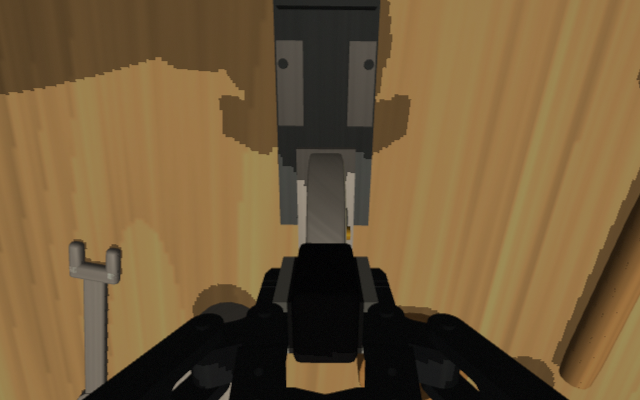

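The foot's back edge (row 150) is clear of the lips (row 127). Next I'll lift the gauge and carry it just past the block, so the wrist camera looks straight down on the block.

Request:
{"method": "apply_moves", "body": {"commands": [[-0.02,0,0,0,-1],[-0.05,0,0,0,-1],[-0.08,0,0,0,-1],[-0.1,0,0,0,-1],[-0.115,0,0.01,0,-1],[-0.115,-0.005,0.035,0.03,-1],[-0.115,-0.01,0.07,0.07,-1],[-0.115,-0.015,0.11,0.1,-1],[-0.115,-0.02,0.15,0.14,-1],[-0.115,-0.026,0.19,0.17,-1],[-0.115,-0.032,0.23,0.2,-1],[-0.115,-0.038,0.27,0.225,-1]]}}

```text
time: 6.95
ee_pos: [0.5407, -0.1417, 0.2243]
tcp_rot: [-86.4, 89.8, 175.5]
wrist_force: [1.3, 0.1, -3.0]
opening: 0.0233
```

Run:
```python
from h import *
o=bot.get_obs();print(o['time'],o['q'].round(1),o['wrist_force'],o['opening']); T=tool();print(T.round(4))
print('shift to (.535,-.265):',T[:3,:3].T@(np.array([.535,-.265,T[2,3]])-T[:3,3]))
```

```text
6.95 [-14.7   6.3  10.7  94.6  -0.   83.4] [ 1.31756613  0.06814907 -3.00645939] 0.02327832998271431
[[-3.000e-03  9.900e-01 -1.410e-01  5.407e-01]
 [ 2.000e-04 -1.410e-01 -9.900e-01 -1.417e-01]
 [-1.000e+00 -3.000e-03  2.000e-04  2.243e-01]
 [ 0.000e+00  0.000e+00  0.000e+00  1.000e+00]]
shift to (.535,-.265): [-1.16229010e-05  1.16921830e-02  1.22837887e-01]
```

Request:
{"method": "apply_moves", "body": {"commands": [[0,0.004,0.04,0,-1],[0,0.008,0.08,0,-1],[0,0.012,0.11,0,-1],[0,0.012,0.125,0,-1],[0,0.012,0.125,0,-1],[0,0.012,0.125,0,-1]]}}

```text
time: 7.55
ee_pos: [0.5352, -0.2665, 0.2242]
tcp_rot: [-97.4, 89.8, 164.5]
wrist_force: [0.1, 0.1, -3.1]
opening: 0.0237
```

Run:
```python
from h import *
o=bot.get_obs();print(o['time'],o['wrist_force'],o['opening']); T=tool();print(T.round(4))
c=shot('wrist'); cv2.imwrite('pics/stud.png',c['frame']);P=cloud(c).reshape(-1,3)
k=P[(abs(P[:,0]-.533)<.1)&(abs(P[:,1]+.18)<.085)]
for lo,hi in [(.018,.03),(.062,.08),(.071,.08),(.04,.054)]:
    q=k[(k[:,2]>lo)&(k[:,2]<hi)]
    print(lo,len(q),q.mean(0).round(4),q[:,2].max(),cv2.minAreaRect(q[:,:2].astype(np.float32)*1000))
s=shot('scene'); cv2.imwrite('pics/scene_h.png',s['frame'])
```

```text
7.55 [ 0.1017003   0.05854565 -3.0781885 ] 0.023745390156178253
[[-3.100e-03  9.900e-01 -1.409e-01  5.352e-01]
 [ 9.000e-04 -1.409e-01 -9.900e-01 -2.665e-01]
 [-1.000e+00 -3.200e-03 -4.000e-04  2.242e-01]
 [ 0.000e+00  0.000e+00  0.000e+00  1.000e+00]]
0.018 6769 [ 0.5344 -0.1799  0.0255] 0.029999855363521566 ((532.3250122070312, -184.69674682617188), (119.32910919189453, 90.23394775390625), 81.98467254638672)
0.062 2393 [ 0.5323 -0.1843  0.0726] 0.07732510848048901 ((532.1842041015625, -184.5298309326172), (28.513761520385742, 49.98847961425781), 82.03821563720703)
0.071 1771 [ 0.5323 -0.1842  0.0741] 0.07732510848048901 ((532.0980224609375, -184.38302612304688), (23.3009033203125, 49.58745574951172), 81.9592514038086)
0.04 4191 [ 0.5329 -0.1809  0.0481] 0.05399932440908173 ((532.3284912109375, -184.14219665527344), (89.60443115234375, 50.06084060668945), 81.94410705566406)
```

View pics/stud.png

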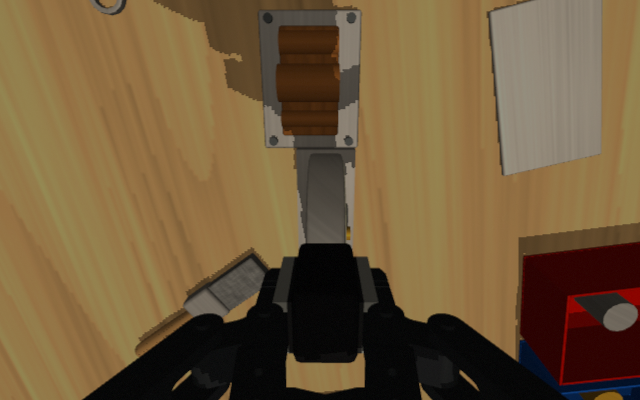

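Request:
{"method": "apply_moves", "body": {"commands": [[0,-0.007,-0.04,0,-1],[0,-0.0145,-0.0808,0,-1],[0,-0.0145,-0.0808,0,-1],[0.015,-0.0145,-0.0808,0,-1],[0.03,-0.0145,-0.0808,0,-1],[0.042,-0.0145,-0.0808,0,-1],[0.042,-0.0145,-0.0808,0,-1],[0.042,-0.0145,-0.0808,0,-1]]}}

```text
time: 8.45
ee_pos: [0.5321, -0.1836, 0.1828]
tcp_rot: [-93.3, 89.8, 168.7]
wrist_force: [0.1, -0.1, -3.4]
opening: 0.0234
```

Request:
{"method": "apply_moves", "body": {"commands": [[0.001,0,0,0,-1],[0.002,0,0,0,-1],[0.003,0,0,0,-1],[0.003,0,0,0,-1]]}}

```text
time: 8.85
ee_pos: [0.5321, -0.1837, 0.1798]
tcp_rot: [-92.2, 89.8, 169.8]
wrist_force: [0.2, 0.3, -3.0]
opening: 0.0237
```

Request:
{"method": "apply_moves", "body": {"commands": [[0.0005,0,0,0,-1],[0.001,0,0,0,-1],[0.001,0,0,0,-1]]}}

```text
time: 9.15
ee_pos: [0.5321, -0.1837, 0.1788]
tcp_rot: [-93.4, 89.8, 168.6]
wrist_force: [-0.4, -0.2, -4.2]
opening: 0.0234
```

Request:
{"method": "apply_moves", "body": {"commands": [[0,0,0.0008,0,-1],[0.001,0,0.0008,0,-1],[0.001,0,0.0008,0,-1]]}}

```text
time: 9.45
ee_pos: [0.5319, -0.1845, 0.1776]
tcp_rot: [-93.0, 89.8, 168.9]
wrist_force: [0.4, -0.3, -3.7]
opening: 0.0236
```

Request:
{"method": "apply_moves", "body": {"commands": [[0.0005,0,0,0,-1],[0.001,0,0,0,-1],[0.001,0,0,0,-1]]}}

```text
time: 9.75
ee_pos: [0.532, -0.1846, 0.1772]
tcp_rot: [-89.9, 89.9, 172.1]
wrist_force: [-1.8, 1.1, 2.6]
opening: 0.0238
```

Request:
{"method": "apply_moves", "body": {"commands": [[0.0005,0,0,0,-1],[0.0005,0,0,0,-1]]}}

```text
time: 9.95
ee_pos: [0.532, -0.1846, 0.1771]
tcp_rot: [-87.3, 89.9, 174.7]
wrist_force: [-2.0, 1.3, 4.6]
opening: 0.0238
```

Contact came at TCP z of about 0.177, as predicted. I'll start rocking gently with a light grip, so the handle can pivot in the pads.

Request:
{"method": "apply_moves", "body": {"commands": [[0.0,0,0,0,-1],[0.0,0,-0.003,0,-1],[0.0003,0,-0.006,0,-1],[0.0005,0,-0.009,0,-1],[0.0006,0,-0.012,0,-1],[0.0006,0,-0.012,0,-1]], "newtons": 20}}

```text
time: 10.55
ee_pos: [0.5339, -0.1722, 0.1766]
tcp_rot: [-94.9, 89.9, 167.1]
wrist_force: [0.7, -0.5, 3.0]
opening: 0.0236
```

```bash
cat > chk.py <<'E'
from h import *
import sys
o=bot.get_obs();print(o['time'],o['wrist_force'].round(1),o['torque'].round(2),o['opening']); T=tool();print(T[:3,3].round(4))
c=shot('wrist');P=cloud(c)
# gauge surfaces seen from +y side: local coords along block axes (origin crest)
a=np.radians(-8.05); n=np.array([np.cos(a),np.sin(a),0]); t=np.array([-n[1],n[0],0]); o0=np.array([.5322,-.1845,0])
Q=(P-o0).reshape(-1,3); x=Q@n; y=Q@t; z=Q[:,2]
# foot top (x between 9 and 18 mm), both sides
for s in (1,-1):
    k=(x*s>.0105)&(x*s<.0175)&(abs(y)<.06)&(z>.06)&(z<.11); 
    if k.sum()>15:
        f=np.polyfit(y[k],z[k],1); r=z[k]-np.polyval(f,y[k]); g=abs(r)<.002; f=np.polyfit(y[k][g],z[k][g],1) if g.sum()>10 else f
        print('foot',s,k.sum(),g.sum(),'tilt',-np.arctan(f[0]).round(3),'y range',y[k][g].min().round(4),y[k][g].max().round(4),'z at mid',np.polyval(f,y[k].mean()).round(4))
# dial rim: |x|<7, circle fit r=46
k=(abs(x)<.007)&(z>.09)&(z<.185)&(y>.005)&(y<.12)
from scipy.optimize import least_squares
if k.sum()>30:
    r=least_squares(lambda p:np.hypot(y[k]-p[0],z[k]-p[1])-.046,[.01,.131],loss='soft_l1',f_scale=.001); print('dial centre',k.sum(),r.x.round(4),'rms',np.sqrt(np.mean(r.fun**2)).round(4))
np.savez('last.npz',**{q:c[q] for q in ['frame','depth','camera_matrix','M']})
cv2.imwrite('pics/lastw.png',c['frame'])
s=shot('scene'); cv2.imwrite('pics/lasts.png',s['frame']); np.savez('lasts.npz',**{q:s[q] for q in ['frame','depth','camera_matrix','M']})
E
python3 chk.py
```

```text
10.55 [ 0.7 -0.5  3. ] [-0.49 -0.06 -0.01] 0.0236496644737349
[ 0.5339 -0.1722  0.1766]
foot 1 411 398 tilt 0.076 y range -0.0097 0.0435 z at mid 0.0818
foot -1 541 530 tilt 0.071 y range -0.0199 0.0434 z at mid 0.0824
dial centre 2730 [0.0062 0.1318] rms 0.0022
```

Request:
{"method": "apply_moves", "body": {"commands": [[0.0004,0,-0.0035,0,-1],[0.0009,0,-0.007,0,-1],[0.0015,0,-0.0105,0,-1],[0.0021,0,-0.014,0,-1],[0.0028,0,-0.018,0,-1],[0.0028,0,-0.018,0,-1]]}}

```text
time: 11.25
ee_pos: [0.5364, -0.1538, 0.1737]
tcp_rot: [-123.0, 89.9, 139.0]
wrist_force: [-0.6, 0.5, 2.4]
opening: 0.0239
```

```bash
python3 chk.py
```

```text
11.25 [-0.6  0.5  2.4] [-0.27 -0.   -0.05] 0.023877720006001323
[ 0.5364 -0.1538  0.1737]
foot 1 344 330 tilt 0.191 y range -0.0006 0.0467 z at mid 0.0783
foot -1 417 409 tilt 0.191 y range -0.0046 0.0466 z at mid 0.0794
dial centre 2442 [0.0161 0.1304] rms 0.0033
```

Request:
{"method": "apply_moves", "body": {"commands": [[0.0007,0,-0.0035,0,-1],[0.0015,0,-0.007,0,-1],[0.0024,0,-0.0105,0,-1],[0.0034,0,-0.014,0,-1],[0.0044,0,-0.0175,0,-1],[0.0052,0,-0.02,0,-1],[0.0052,0,-0.02,0,-1]]}}

```text
time: 12.05
ee_pos: [0.5392, -0.1337, 0.1684]
tcp_rot: [-133.1, 89.9, 129.0]
wrist_force: [0.5, -0.3, 1.6]
opening: 0.0234
```

```bash
python3 chk.py
python3 - <<'E'
from h import *
a=cv2.imread('pics/lasts.png'); s=dict(np.load('lasts.npz')); p=proj(s,np.array([.54,-.16,.12])).astype(int); print(p)
w=cv2.imread('pics/lastw.png')
x=cv2.resize(a[p[1]-30:p[1]+45,p[0]-37:p[0]+38],(525,525),interpolation=2)
cv2.imwrite('pics/v5.png',x)
for t in ['pointer','mark','gauge','pointer_tip','mark_tip']: print(t,cams.spot_in(t,'scene')[:2])
E
```

```text
12.05 [ 0.5 -0.3  1.6] [-0.32  0.04  0.02] 0.02337466333480593
[ 0.5392 -0.1337  0.1684]
foot 1 337 288 tilt 0.259 y range 0.014 0.0595 z at mid 0.0738
foot -1 375 373 tilt 0.249 y range 0.0142 0.0596 z at mid 0.0743
dial centre 2333 [0.0319 0.1267] rms 0.005
[272 215]
pointer []
mark [{'rect': [173.1, 188.4, 211.2, 225.6], 'confidence': 0.62}]
gauge [{'rect': [258.8, 207.4, 291.1, 228.4], 'confidence': 0.68}]
pointer_tip [{'rect': [353.0, 197.5, 400.0, 223.7], 'confidence': 0.71}]
mark_tip []
```

View pics/v5.png

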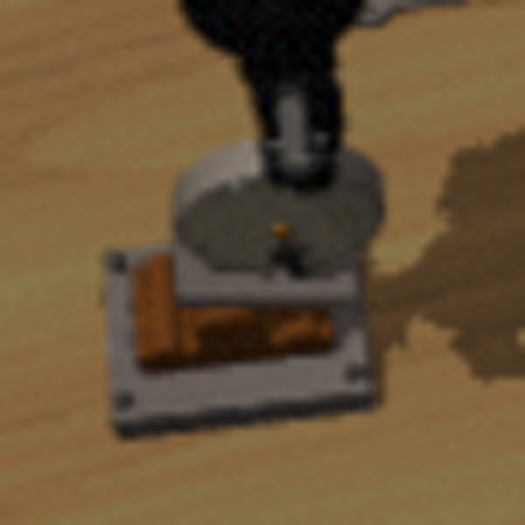

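The foot slipped about 15 mm toward +y, with tilt now about 0.25. It bears off-centre, so I'll press with more normal force to tilt it further. Then I'll grip firmly, lift and re-centre.

Request:
{"method": "apply_moves", "body": {"commands": [[0.0008,0,0,0,-1],[0.0017,0,-0.002,0,-1],[0.0026,0,-0.004,0,-1],[0.0035,0,-0.006,0,-1],[0.0045,0,-0.008,0,-1],[0.005,0,-0.009,0,-1],[0.005,0,-0.009,0,-1]]}}

```text
time: 13.1
ee_pos: [0.5405, -0.1251, 0.1643]
tcp_rot: [-156.7, 89.9, 105.3]
wrist_force: [-1.7, 0.1, 6.3]
opening: 0.0235
```

```bash
python3 chk.py
```

```text
13.1 [-1.7  0.1  6.3] [-0.12  0.35 -0.02] 0.023467912567835817
[ 0.5405 -0.1251  0.1643]
foot 1 269 28 tilt 0.353 y range 0.0387 0.0582 z at mid 0.0714
foot -1 313 311 tilt 0.334 y range 0.0195 0.0583 z at mid 0.0709
dial centre 2150 [0.1149 0.1656] rms 0.0035
```

Request:
{"method": "apply_moves", "body": {"commands": [[0,0,0,0,-1],[0,0,0,0,-1],[-0.006,0,0,0,-1],[-0.012,0,0,0,-1],[-0.018,0,0.005,0,-1],[-0.018,0,0.011,0,-1],[-0.018,0,0.018,0,-1],[-0.018,0,0.018,0,-1],[-0.018,0,0.018,0,-1],[-0.018,0,0.018,0,-1]], "newtons": 70}}

```text
time: 14.2
ee_pos: [0.5379, -0.143, 0.182]
tcp_rot: [-149.0, 89.9, 113.0]
wrist_force: [1.2, 0.1, -4.1]
opening: 0.0233
```

```bash
python3 chk.py
python3 - <<'E'
from h import *
w=cv2.imread('pics/lastw.png')
fs=[shot('scene') for _ in range(8)]
im=np.mean([f['frame'].astype(float) for f in fs],0); s=fs[0]
p=proj(s,np.array([.54,-.15,.135])).astype(int); print(p)
x=cv2.resize(im[p[1]-22:p[1]+23,p[0]-22:p[0]+23].clip(0,255).astype(np.uint8),(540,540),interpolation=2)
cv2.imwrite('pics/v6.png',cv2.convertScaleAbs(x,alpha=1.3))
E
```

```text
14.2 [ 1.2  0.1 -4.1] [ 0.06 -0.    0.01] 0.023282426779366098
[ 0.5379 -0.143   0.182 ]
foot 1 247 247 tilt 0.33 y range 0.0029 0.0409 z at mid 0.0877
foot -1 319 317 tilt 0.327 y range 0.0023 0.0407 z at mid 0.0884
dial centre 1882 [0.0183 0.1409] rms 0.0012
[274 212]
```

View pics/v6.png

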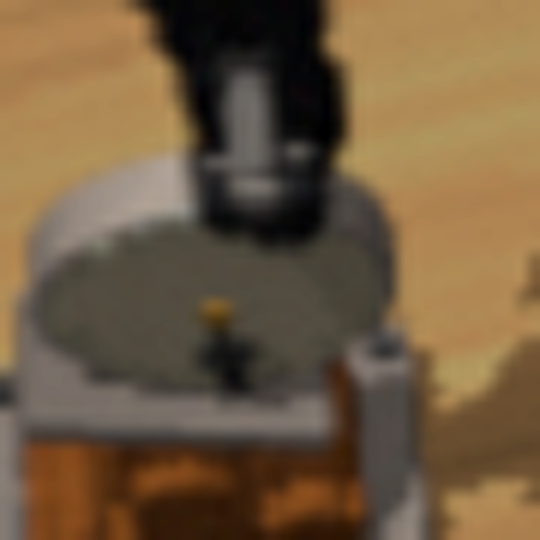

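The scene view shows the pointer and mark merged in one blob: the hub is at (215,310) and the tip and mark near (237,380). I'll re-measure the mark angle by reprojecting into the early close view and this scene view.

Run:
```python
from h import *
c=dict(np.load('w1.npz')); th=np.radians(4.63); n=np.array([np.cos(th),np.sin(th),0]); t=np.array([-n[1],n[0],0])
P=cloud(c); D=P@n-.57386; g=c['frame'].mean(2)
# dial face boundary circle fit
roi=np.zeros(g.shape,bool); roi[262:362,262:372]=1
face=roi&(abs(D)<.0015)&(P[...,2]>.02)&(abs(P@t-.164)<.05)
cn,_=cv2.findContours(face.astype(np.uint8),cv2.RETR_EXTERNAL,cv2.CHAIN_APPROX_NONE); cn=max(cn,key=len)[:,0]
B=np.array([ray(c,p,n*.57386,n) for p in cn]); y=B@t; z=B[:,2]
from scipy.optimize import least_squares
k=(z<.09)
r=least_squares(lambda p:np.hypot(y[k]-p[0],z[k]-p[1])-p[2],[.164,.062,.046],loss='soft_l1',f_scale=.0007); print('face circle',r.x,k.sum())
for C in ([.1642,.062],[r.x[0],r.x[1]]):
  w=lambda a,b,d: n*(.57386+d)+t*(C[0]+a)+np.array([0,0,C[1]+b])
  print('hub',proj(c,w(0,0,.004)),'ptip',proj(c,w(0,-.038,.0035)),'pmid',proj(c,w(0,-.02,.0035)))
  for m in (.29,.32,.35,.38): print(m,'mark tip r38',proj(c,w(.038*np.sin(m),-.038*np.cos(m),.0015)).round(1),'r44',proj(c,w(.044*np.sin(m),-.044*np.cos(m),.0015)).round(1))
  # mark dark pixels -> plane 1.5 -> mean angle
  v,u=np.nonzero(roi&(g<35)); s=(u<316)&(u>302)&(v<293)&(v>280)&(D[v,u]>-.0005)&(D[v,u]<.004)
  X=np.array([ray(c,q,n*(.57386+.0015),n) for q in np.c_[u[s],v[s]]]); a=X@t-C[0]; b=C[1]-X[:,2]; R=np.hypot(a,b); A=np.arctan2(a,b)
  print('mark angle',A.mean(),'min/max',A.min(),A.max(),'R',R.min(),R.max(),'mid R36-42',A[(R>.035)&(R<.042)].mean())
```

```text
face circle [0.16450935 0.06613218 0.04440827] 236
hub [321.5940064  314.18797007] ptip [321.74412722 289.81710593] pmid [321.5627813  300.88554567]
0.29 mark tip r38 [310.7 288. ] r44 [309.3 284. ]
0.32 mark tip r38 [309.6 287.8] r44 [308.1 283.7]
0.35 mark tip r38 [308.6 287.5] r44 [307.  283.5]
0.38 mark tip r38 [307.6 287.4] r44 [305.8 283.3]
mark angle 0.31032171677823694 min/max 0.17055307302946016 0.4408358699033487 R 0.03252826282165478 0.04611682895127878 mid R36-42 0.29768164197545277
hub [321.22302258 317.09971596] ptip [321.41431984 292.13561503] pmid [321.21334273 303.46211571]
0.29 mark tip r38 [310.2 290.3] r44 [308.8 286.2]
0.32 mark tip r38 [309.2 290.1] r44 [307.6 286. ]
0.35 mark tip r38 [308.1 289.9] r44 [306.5 285.7]
0.38 mark tip r38 [307.1 289.7] r44 [305.3 285.5]
mark angle 0.2741433393321522 min/max 0.14584897612457826 0.3964207975620339 R 0.036473744998667214 0.04990670246480507 mid R36-42 0.251115086639778
```

Request:
{"method": "apply_moves", "body": {"commands": [[0.004,0,0,0,-1],[0.0075,0,0,0,-1],[0.0095,0,0,0,-1],[0.0095,0,0,0,-1]]}}

```text
time: 15.1
ee_pos: [0.5378, -0.1429, 0.1721]
tcp_rot: [-138.9, 89.9, 123.2]
wrist_force: [0.7, -0.3, -3.7]
opening: 0.0234
```

Request:
{"method": "apply_moves", "body": {"commands": [[0.0004,0,0,0,-1],[0.0008,0,0,0,-1],[0.0008,0,0,0,-1]]}}

```text
time: 15.4
ee_pos: [0.5378, -0.1429, 0.1714]
tcp_rot: [-140.1, 89.9, 122.0]
wrist_force: [-0.1, -0.3, -4.0]
opening: 0.0232
```

Request:
{"method": "apply_moves", "body": {"commands": [[0.0004,0,0,0,-1],[0.0006,0,0,0,-1],[0.0006,0,0,0,-1]]}}

```text
time: 15.7
ee_pos: [0.5378, -0.1429, 0.1708]
tcp_rot: [-141.2, 89.9, 120.8]
wrist_force: [0.5, 0.1, -3.1]
opening: 0.0231
```

Request:
{"method": "apply_moves", "body": {"commands": [[0.0004,0,0,0,-1],[0.0006,0,0,0,-1],[0.0006,0,0,0,-1]]}}

```text
time: 16.0
ee_pos: [0.5379, -0.1429, 0.1705]
tcp_rot: [-150.9, 89.9, 111.1]
wrist_force: [-1.0, 0.6, 0.2]
opening: 0.0234
```

Request:
{"method": "apply_moves", "body": {"commands": [[0.0004,0,0,0,-1],[0.0005,0,0,0,-1],[0.0005,0,0,0,-1]]}}

```text
time: 16.3
ee_pos: [0.5379, -0.1428, 0.1705]
tcp_rot: [-164.0, 89.9, 98.0]
wrist_force: [-2.6, 1.4, 3.8]
opening: 0.0232
```

Request:
{"method": "apply_moves", "body": {"commands": [[0,0,0,0,-1],[0,0,0,0,-1],[0,0,0,0,-1],[0,0,0,0,-1],[0,0,0,0,-1],[0,0,0,0,-1],[0,0,0,0,-1],[0,0,0,0,-1]]}}

```text
time: 17.1
ee_pos: [0.5379, -0.1428, 0.1705]
tcp_rot: [-164.4, 89.9, 97.7]
wrist_force: [-2.3, 1.9, 3.4]
opening: 0.0231
```

```bash
python3 chk.py
python3 - <<'E'
from h import *
fs=[shot('scene') for _ in range(8)]
im=np.mean([f['frame'].astype(float) for f in fs],0); s=fs[0]
a=np.radians(-8.05); n=np.array([np.cos(a),np.sin(a),0]); t=np.array([-n[1],n[0],0]); o0=np.array([.5322,-.1845,0])
w=lambda y,z,d: o0+n*(.009+d)+t*(.0183+y)+np.array([0,0,.1295+z])
print('hub',proj(s,w(0,0,.004)),'ptip',proj(s,w(0,-.038,.0035)),'mark d=-.08,0,.08',[proj(s,w(.041*np.sin(e),-.041*np.cos(e),.0015)).round(1) for e in (-.08,0,.08)])
p=proj(s,w(0,-.02,0)).astype(int); print(p)
g=im.mean(2); print(im[p[1]-12:p[1]+12,p[0]-12:p[0]+12].min(2).astype(int))
x=cv2.resize(im[p[1]-16:p[1]+17,p[0]-16:p[0]+17].clip(0,255).astype(np.uint8),(528,528),interpolation=0)
cv2.imwrite('pics/v7.png',cv2.convertScaleAbs(x,alpha=1.4))
E
```

```text
17.1 [-2.3  1.9  3.4] [ 0.31  0.5  -0.05] 0.02307194569178964
[ 0.5379 -0.1428  0.1705]
foot 1 259 252 tilt 0.329 y range 0.0026 0.0409 z at mid 0.0763
foot -1 318 317 tilt 0.328 y range 0.0022 0.0412 z at mid 0.0771
dial centre 2052 [0.0181 0.1301] rms 0.0041
hub [269.49544592 217.19793205] ptip [270.99210285 222.8650334 ] mark d=-.08,0,.08 [array([270. , 222.8]), array([271.1, 222.7]), array([272.1, 222.6])]
[270 219]
[[ 78  91  98 103 106 108 110 113 113 111  68  29  24  40  70  80  82  63
   41  32  18  27  48  52]
 [ 91  98 102 104 107 109 112 113 114 111  72  34  26  31  53  59  58  46
   28  20  11  17  46  52]
 [ 95 100 103 105 108 110 110 112 111 105  70  33  18  20  32  36  35  26
   16   8   5  16  46  51]
 [ 95 101 103 103  98  92  82  70  69  72  65  41  16   9  14  17  15  11
    6   3   4  22  45  50]
 [ 97  98  91  73  62  77  64  50  47  47  51  46  30  23  21  20  13  10
    6   9  14  32  41  43]
 [ 85  69  59  50  44  55  52  47  47  46  47  48  45  44  43  40  27  24
   22  29  35  40  43  45]
 [ 61  50  47  49  47  48  48  48  49  48  48  49  49  48  48  48  42 
[... 1048 characters left out ...]
79  77  74  73  74  74  74  75  77  75  60  52  38  30  40  48  52
   51  53  52  40  18  20]
 [ 79  79  80  79  79  79  79  81  81  81  81  77  76  74  73  75  77  76
   77  77  77  65  33  19]
 [ 78  79  79  79  79  79  80  80  79  79  80  79  80  81  81  81  82  83
   81  83  83  71  36  19]
 [ 53  53  53  53  55  59  62  62  62  62  62  63  69  70  71  70  71  72
   71  72  79  69  35  16]
 [ 32  30  26  29  27  31  35  36  37  38  36  35  38  40  43  43  44  44
   43  43  47  41  22  13]
 [ 22  16  11  11  12  16  21  23  22  22  23  19  16  15  15  17  18  16
   17  18  19  16   7  13]
 [ 22  11   8   9  11  18  21  18  15  15  12  13  11   7   9  10   9   9
   12  12  16  11   9  15]]
```

View pics/v7.png

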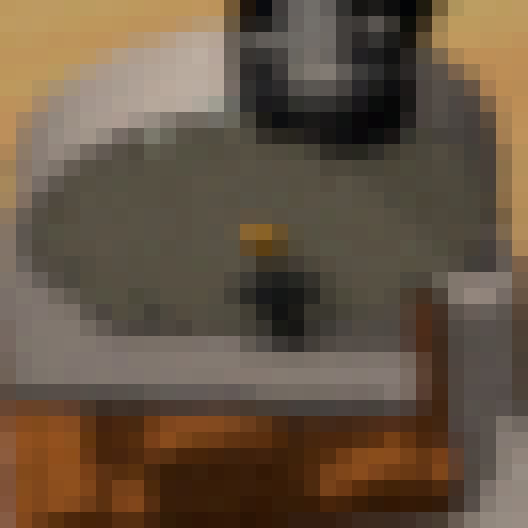

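```bash
python3 -c "
from h import *
o=bot.get_obs();print(o['time'],o['wrist_force'],o['ee_pos'],o['opening']);print(bot.job_done())"
```

```text
17.6 [-2.07697242  2.28120159  2.91523934] [ 0.5379106  -0.14280178  0.17051112] 0.023415216984440525
the job is handed in; nothing more can be done
None
```

I slid the gauge out of the dark keeper and stood its foot on the high ridge. I rocked it until the pointer came over the set mark, then handed in at 17.6 s, still holding it.

**How it went:** On the first rock the foot slipped about 18 mm toward the gauge's +y. I tilted it the rest of the way, gripped it at 70 N, lifted it and set it back down on the crest at the same tilt. The final tilt was therefore partly set while the foot was off-centre, and the gauge left the ridge once for a few tenths of a second.

**Last checks:**
- **Tilt and mark:** The gauge tilt measured 0.328–0.329 rad. I estimated the mark at about 0.325 ± 0.02 rad, and individual estimates ranged from 0.27 to 0.36 rad depending on the assumed dial centre and plane.
- **Pointer on mark:** In the scene view the pointer and mark merge into one dark blob. They line up within about 0.04 rad, but the view is coarse and a shadow blurs it. The trained network did not find the pointer in the scene picture.
- **Position:** The foot centre is within about 1 mm of the crest. The tool yaw is -8.1° against the ridge's -8.0°. I did not re-measure the gauge's yaw directly.
- **Press:** The foot presses on the ridge at about 7 N, steady over the last readings, with the grip opening unchanged.

I did not check the other things on the bench with a last look. The wrist force never read above about 7 N in the readings I took.

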